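# Fit the U-bolt over the stirrer pipe

### The job

Take the U-bolt out of its wooden block, set it upright astride the horizontal pipe of the stirrer stand, feel for the two holes of the springy plate below and press both legs through them until the crown sits fully home on the pipe, then let go. Keep the forces on the stand gentle, pressing with no more than about 20 N, and leave the other things on the bench where they are.

Things in the scene. Friction and masses are not known exactly. Their poses are not given: they have to be found in the camera images.
- u_bolt_mid (a point): Square steel U-bolt, upright, legs down. Point at its centre, 53.5 mm above the leg tips. Crown: flat bar 60 mm long (own x), 12 mm thick (own y: the faces to grip), 24 mm high (29.5 to 53.5 mm above the point). Two round legs, 8 mm thick, 83 mm long below the crown, centred 22 mm either side (own x), with half-round tips. z up. About 0.3 kg.
- block: Fixed wooden block 80 x 40 x 45 mm; origin at the centre of its underside, z up. The U-bolt stands in its two loose holes (12 mm, 38 mm deep, 44 mm apart along own x); lift it 45 mm or more straight up to clear them.
- pipe_stand: Fixed stand, base 100 x 210 x 8 mm; origin at the centre of its underside, z up. A pipe lies along own y in two cradles (at y +-65 to +-91 mm, 81 mm high). When the U-bolt is home its legs are through the plate below, its crown rests on the pipe and its centre is 65.5 mm above this origin.
- pipe_mid (a point): Middle of the pipe's axis, 80 mm above the stand's origin, axes as the stand's. Pipe 30 mm thick, 240 mm long along y, its top 15 mm above this point. It lies on rubber: it yields after about 4 N, by 1 mm for each further 8 N, 4 mm at most.
- plate_area (a point): Middle of the stand, 46 mm up, level with the top of the flat plate under the pipe; axes as the stand's. The plate (76 mm in x, 110 in y) was slid along the pipe: its two square 11 mm holes, at x -22 and +22 mm, share one unmeasured y between -10 and +10 mm. It is sprung: sinks from 1 N on, 1.5 N per mm, 6 mm at most; over the holes the legs drop in and this load vanishes.
- rollers (a point): Middle of the stand, 24 mm up. At this height, under each hole, a small spring roller along y (it moves with the plate) grips the leg from outside, so the legs' last 13 mm must be pushed, against roughly 4 to 12 N, and the U-bolt then stays where it was pressed.
- weight_mid (a point): Bystander: grey knob weight, 34 mm across, 40 mm high; point half-way up.
- dropper_mid (a point): Bystander: small dropper bottle with blue cap, 33 mm across, 85 mm high; point half-way up.
- u_bolt: The same U-bolt; origin midway between the leg tips, axes as above.
Not all that is in view belongs to the job. Of the things shaped like the block, the wooden one is meant. Of the things shaped like the u_bolt, the bare steel one is meant.

How it is judged:
By the outcome, as a careful person would: the job done as asked, in the order asked, and still so for the second after the job is handed in, with the robot touching nothing.
It also fails if it takes over 58 s, if anything falls off the work surface, if the arm or the gripper's body presses on something with over 40 N, if the wrist force passes 120 N, or if a joint passes its speed limit or range.

### The arm

A 6-joint arm with a two-finger parallel gripper is mounted at the origin on the work surface; the furniture and walls round the work are solid. World frame = base frame: x ahead of the robot, y to its left, z up, the work surface at z = 0. Lengths are in m, angles in degrees, forces in N, time in s.
With the tool pointing down it reaches from about 0.25 to 0.725 m from the base axis. Payload 9.7 kg.
Tool frame: the origin (TCP) lies midway between the tips of the shut fingers; the grasp point (between the pads) lies 19 mm behind it (bot.hold_point_z is the distance from the TCP to the grasp point, in m); z points along the fingers, y is the line along which they close (so a half turn about z gives the same grasp; the last joint's range is limited). The gripper opens to 85 mm and grips with 20 to 120 N. Pads are 22 mm wide; open, the fingers measure 114 mm over their backs; the gripper's body (76 mm by 85 mm) begins 54 mm behind the grasp point. The pads swing forward as they close: fully open they stand 13 mm farther back than shut.
Start: joints at [-76.776, 4.979, 10.078, 95.1, 0, 90], TCP at [0.126, -0.535, 0.231] pointing down, gripper open.
Joint ranges: [-179.16, 179.16], [-48.56, 103.87], [-65.8, 70.77], [-126.05, 130.52], [-82.76, 87.17], [-180, 180]. Speed limits (degrees/s): [127.2, 127.2, 147.25, 180, 180, 180].

### API

Orientations are given as [roll, pitch, yaw] about the fixed x, y, z axes, in that order (R = Rz(yaw) Ry(pitch) Rx(roll)).
In Python, from workcell import bot gives the robot as it stands.
- The arm moves only by the tool play_rows, never from a script. Its argument "steps" is a list that holds one entry, the list of rows, each a list of 4 numbers: the shift along the tool's x, y, z in m, then the turn about the tool's z in rad. In form: [[[tx, ty, tz, yaw], ...]]. A call has exactly 5 rows; each row shifts and turns the commanded pose from where the row before left it, along the tool's axes as they then stand; what a row does not reach is not made up. A row lasts 1/12 s, in which the tool goes at most 41.7 mm and 7.16 degrees, less where a joint would pass 70% of its speed; a pose out of reach is approached as far as the arm can. A call is refused whole if a number of a shift passes 0.0417 or a number of a turn 0.125, either way. A call with a gripper value outside its range is refused whole. "gripper" is the finger opening in m, from 0 to 0.0854, set as the call begins (left out, the last holds). The fingers move at their own pace and stop on an object; "squeeze" is the grip in N (left out, the last holds). Time passes only in rows, so rows that do not move let the fingers close, or fill a call up. It gives the time, the measured TCP pose, the force, the opening and the grip force at its end, in the units of the state.
- bot.get_obs(): the state, without advancing time (a new reading comes with each control period).
- bot.camera(name): name is "scene" or "top" or "wrist"; returns a dict with "img" (384x512x3 uint8, blue, green, red), "vfov" (degrees; the focal length in pixels is half the picture's height over the tangent of half this angle, whatever the lens; pixels are square), "cx", "cy" (the principal point, pixels), "xyz" and "attitude" of the camera in the world. Camera axes: x right, y down, z forward; pixel columns grow to the right and rows downward; lengths in m; the calibration is good to about 2 mm. A picture is of the moment at which its call begins. There is no depth.
- bot.job_done(): hands the job in; it is judged then, once.
The state is a dict: "time": time; "q": joint angles; "qd": joint speeds; "joint_efforts": joint torques, N m; "ee_pos": TCP position; "tcp_rot": TCP orientation; "wrist_force": force on the tool from outside, world axes, zero at the start; "torque": the same for the moment, N m; "opening": finger opening in m; "grasp_force": force on a finger pad.
Only numpy, scipy, OpenCV 4.12 (cv2) and the standard library are available. Lean on these libraries where they do the work, as an engineer would, in place of code of your own. Each camera call takes 0.05 s, during which the arm holds its last target. There are 200 camera calls.

## Working session

There is one attempt and no reset: what is moved stays moved. The work goes in short steps, Python scripts to look and compute and a tool call to move; the robot and the scene stay as the last step left them, time stands still between calls to the robot, and variables do not carry over. Pictures are saved under pics/ and viewed, at most 12 in all, crops included, and the job is handed in when it is done.

Besides the shell and the picture viewer there is one more tool, called by a JSON object that holds its "fn" and its "kwargs". play_rows: Moves the arm, as the interface text tells. Its arguments: {"type":"object","properties":{"steps":{"type":"array","items":{"type":"array","items":{"type":"array","items":{"type":"number"}}}},"gripper":{"type":"number"},"squeeze":{"type":"number"}},"required":["steps"]}

```bash
mkdir -p pics; ls; cat > h.py <<'E'
import numpy as np,cv2
from scipy.spatial.transform import Rotation as R
from workcell import bot
def shot(n,f=None):
    c=bot.camera(n)
    if f: cv2.imwrite('pics/'+f,c['img'])
    return c
def cal(c): return {k:(np.array(c[k]).tolist() if k!='img' else 0) for k in c if k!='img'}
def ray(c,u,v):
    h=c.get('h',384); f=h/2/np.tan(np.radians(c['vfov'])/2)
    d=np.array([(u-c['cx'])/f,(v-c['cy'])/f,1.])
    M=R.from_euler('xyz',c['attitude'],degrees=True)
    return np.array(c['xyz']),M.apply(d)
def atz(c,u,v,z):
    o,d=ray(c,u,v); return o+d*(z-o[2])/d[2]
def tri(*o):
    A=np.zeros((3,3));b=np.zeros(3)
    for c,u,v in o:
        p,d=ray(c,u,v);d=d/np.linalg.norm(d);P=np.eye(3)-np.outer(d,d);A+=P;b+=P@p
    return np.linalg.solve(A,b)
E
python3 - <<'E'
from h import *
import json
d={}
for n in('scene','top','wrist'):
    c=shot(n);d[n]=cal(c);cv2.imwrite(f'pics/{n}0.png',c['img']);print(n,d[n])
json.dump(d,open('cal0.json','w'))
i=[cv2.imread(f'pics/{n}0.png') for n in('scene','top','wrist')]
print(bot.get_obs())
E
```

```text
pics
scene {'vfov': 48.73610853459052, 'cx': 261.47610314415266, 'cy': 190.36580192279857, 'xyz': [0.02579061723653041, 0.5160186188623941, 0.7127569198932882], 'attitude': [-131.80984005394495, -0.0009076753623001764, -139.0172424261917]}
top {'vfov': 42.95041642125376, 'cx': 260.36275918157907, 'cy': 196.9391784318333, 'xyz': [0.3449923650846567, -0.025856975394438642, 1.0044035047149915], 'attitude': [-171.05271160138383, -1.392413390413, -89.11153463370134]}
wrist {'vfov': 64.12249306100166, 'cx': 254.60494780412395, 'cy': 195.55012907254448, 'xyz': [0.2048281150029817, -0.5151228455150145, 0.3728060496665953], 'attitude': [161.43599663336622, 0.05719154879698387, -76.7605838516495]}
{'time': 0.15, 'q': array([-7.67765751e+01,  5.00433763e+00,  1.00446114e+01,  9.50982135e+01,
        1.16083662e-03,  8.99987923e+01]), 'qd': array([-0.07143914, -0.21560549,  0.22645139,  0.07431709,  0.08543454,
       -0.08130477]), 'joint_efforts': array([ 5.73621819e-04, -5.20764256e+01,  4.65042973e+01,  1.38892536e-02,
        3.19602827e-05, -1.58659594e-05]), 'ee_pos': array([ 0.12577953, -0.53525407,  0.23073892]), 'tcp_rot': array([-1.79942060e+02, -1.16205730e-03,  1.32246314e+01]), 'wrist_force': array([-0.89957012,  0.20321442,  0.0240307 ]), 'torque': array([-0.02846876, -0.00584398, -0.05870236]), 'grasp_force': 0.0, 'opening': 0.08578843904658645}
```

View pics/scene0.png

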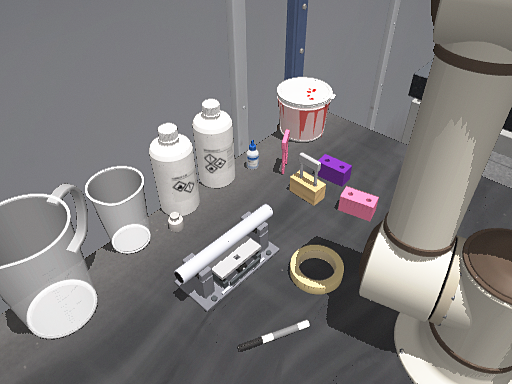

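View pics/top0.png

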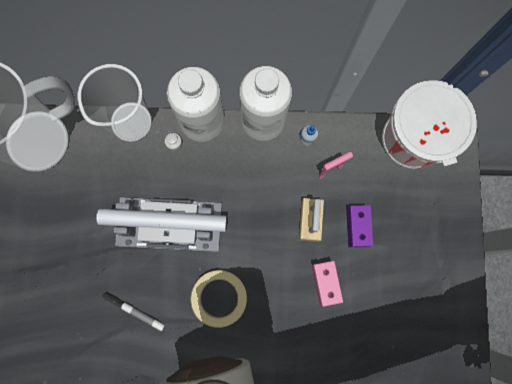

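The scene shows the wooden block with steel U-bolt at (308,180), the stand at (230,250). In the top view they are at (312,218) and (168,222). Next, a close-up montage.

```bash
python3 - <<'E'
from h import *
import json
d=json.load(open('cal0.json'))
for n,p in(('top',(312,218)),):
    print(atz(d[n],*p,0.05),atz(d[n],168,222,0.095), atz(d['scene'],308,200,0))
s=cv2.imread('pics/scene0.png');t=cv2.imread('pics/top0.png')
def crop(i,x,y,w,h,k): return cv2.resize(i[y:y+h,x:x+w],None,fx=k,fy=k,interpolation=cv2.INTER_CUBIC)
a=crop(s,285,145,50,60,5);b=crop(t,290,187,50,60,5)     # 250x300 each
c=crop(s,170,200,125,107,2.8)[:299];e=crop(t,90,190,145,70,2.75)
W=np.zeros((600,800,3),np.uint8)
for im,x,y in((a,0,0),(b,0,300),(c,260,0),(e,260,300)):
    W[y:y+im.shape[0],x:x+im.shape[1]]=im
cv2.imwrite('pics/m1.png',W)
E
```

```text
[ 0.4555718  -0.14921434  0.05      ] [0.43794883 0.12563444 0.095     ] [ 0.43871451 -0.13379198  0.        ]
```

View pics/m1.png

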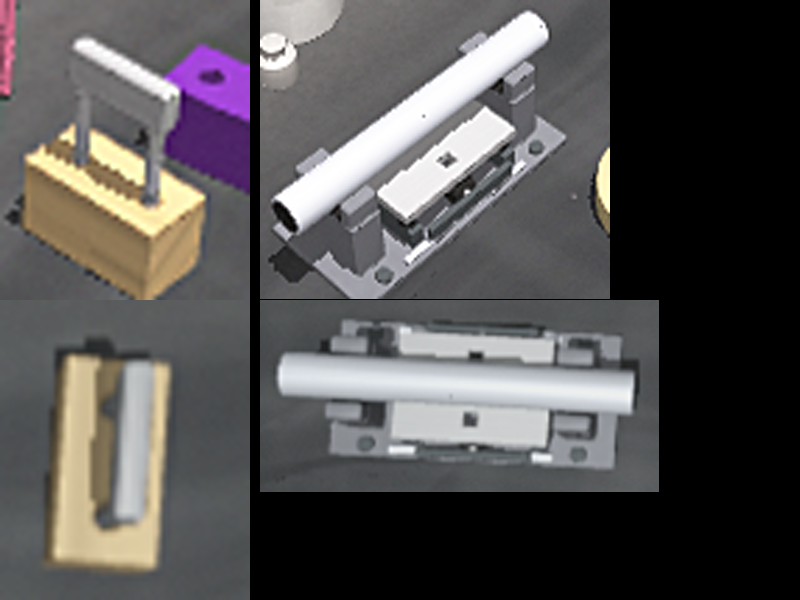

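The close-ups show the crown ends and the two plate holes: the near one at scene (236.8,257) and top (166.4,234), the far one at top (168.5,210).

```bash
python3 - <<'E'
from h import *
import json
d=json.load(open('cal0.json'));S,T=d['scene'],d['top']
s=lambda x,y:(S,285+x/5,145+y/5); t=lambda x,y:(T,290+x/5,187+(y-300)/5)
A=tri(s(83,40),t(139,362));B=tri(s(176,95),t(131,520));print('crown far/near',A,B)
for q in((127,363),(152,363),(116,520),(146,520)): print(atz(*t(*q),.114))
print('block corners')
for q in((68,355),(170,362),(46,563),(158,568)): print(atz(*t(*q),.045))
print('block scene')
for q in((76,126),(24,154),(205,195),(149,237)): print(atz(*s(*q),.045))
s2=lambda x,y:(S,170+(x-260)/2.8,200+y/2.8); t2=lambda x,y:(T,90+(x-260)/2.75,190+(y-300)/2.75)
print('hole',tri(s2(447,160),t2(470,421)),atz(*s2(447,160),.046),atz(*t2(470,421),.046),atz(*t2(476,356),.046))
print('pipe ends axis', [atz(*t2(*q),.08) for q in((280,375),(634,392))])
print('pipe tri',tri(s2(287,213),t2(279,375)),tri(s2(536,30),t2(634,392)))
print('base corners top', [atz(*t2(*q),.008) for q in((331,456),(613,468),(342,320),(622,334))])
print('base corners sc', [atz(*s2(*q),.008) for q in((565,135),(352,299))])
E
```

```text
crown far/near [ 0.48247957 -0.15254094  0.11190835] [ 0.42491371 -0.14894163  0.11061407]
[ 0.48252365 -0.14728695  0.114     ]
[ 0.4827019 -0.1565712  0.114    ]
[ 0.42424303 -0.14312313  0.114     ]
[ 0.42443728 -0.15415035  0.114     ]
block corners
[ 0.49595635 -0.1331027   0.045     ]
[ 0.49391553 -0.17390839  0.045     ]
[ 0.41295287 -0.12456662  0.045     ]
[ 0.41174612 -0.16876983  0.045     ]
block scene
[ 0.49197289 -0.16796682  0.045     ]
[ 0.49808796 -0.13377326  0.045     ]
[ 0.41340508 -0.1666208   0.045     ]
[ 0.41610284 -0.12437635  0.045     ]
hole [0.4200771  0.13655223 0.04512797] [0.42029048 0.13743111 0.046     ] [0.41934578 0.1359272  0.046     ] [0.46599226 0.13375873 0.046     ]
pipe ends axis [array([0.4460444 , 0.26161835, 0.08      ]), array([0.43869126, 0.01838825, 0.08      ])]
pipe tri [0.44493429 0.26000507 0.08622077] [0.43867934 0.01831065 0.07625496]
base corners top [array([0.39481365, 0.2428283 , 0.008     ]), array([0.38948186, 0.03580702, 0.008     ]), array([0.49599915, 0.24086945, 0.008     ]), array([0.48941873, 0.03196124, 0.008     ])]
base corners sc [array([0.39090374, 0.0381512 , 0.008     ]), array([0.40845742, 0.24606667, 0.008     ])]
```

{"fn": "play_rows", "kwargs": {"steps": [[[0.027,-0.02,0,0],[0.027,-0.02,0,0],[0.027,-0.02,0,0],[0.027,-0.02,0,0],[0.027,-0.02,0,0]]]}}

```text
time: 0.57
ee_pos: [0.2349, -0.4058, 0.231]
tcp_rot: [-180.0, 0.0, 13.2]
wrist_force: [0.8, 0.2, 0.2]
opening: 0.0852
grasp_force: 0.0
```

{"fn": "play_rows", "kwargs": {"steps": [[[0.027,-0.02,0,0],[0.027,-0.02,0,0],[0.027,-0.02,0,0],[0.027,-0.02,0,0],[0.027,-0.02,0,0]]]}}

```text
time: 0.98
ee_pos: [0.3436, -0.2775, 0.2312]
tcp_rot: [180.0, 0.0, 13.2]
wrist_force: [0.4, -0.6, -0.6]
opening: 0.0852
grasp_force: 0.0
```

{"fn": "play_rows", "kwargs": {"steps": [[[0.027,-0.02,0,0],[0.027,-0.02,0,0],[0.027,-0.02,0,0],[0.027,-0.02,0,0],[0.027,-0.02,0,0]]]}}

```text
time: 1.4
ee_pos: [0.4522, -0.1492, 0.2312]
tcp_rot: [180.0, -0.0, 13.2]
wrist_force: [0.7, -1.0, -0.0]
opening: 0.0856
grasp_force: 0.0
```

{"fn": "play_rows", "kwargs": {"steps": [[[0,0,0,0.06],[0,0,0,0.06],[0,0,0,0.06],[0,0,0,0.06],[0,0,0,0.06]]]}}

```text
time: 1.82
ee_pos: [0.4514, -0.1505, 0.231]
tcp_rot: [-180.0, 0.0, -4.1]
wrist_force: [0.7, 0.7, 0.5]
opening: 0.0857
grasp_force: 0.0
```

```bash
python3 - <<'E'
from h import *
import json
c=shot('wrist','w1.png');json.dump(cal(c),open('w1.json','w'))
o=bot.get_obs();print(o['time'],o['ee_pos'],o['tcp_rot'],o['wrist_force'])
E
```

```text
1.8667 [ 0.45140418 -0.15058977  0.23103962] [-1.79994305e+02  2.59057812e-02 -4.35843197e+00] [0.4665448  0.12230953 0.01349239]
```

View pics/w1.png

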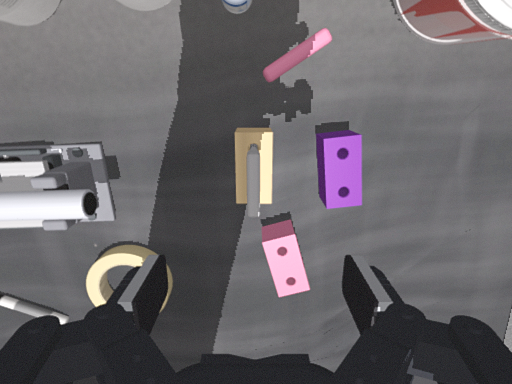

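The wrist view shows the crown at (253,147–215) on the wooden block (236–272, 128–203), centred between the fingers. A zoom gives the ends.

```bash
python3 - <<'E'
from h import *
i=cv2.imread('pics/w1.png')
cv2.imwrite('pics/w1c.png',cv2.resize(i[120:225,225:285],None,fx=5.5,fy=5.5,interpolation=cv2.INTER_CUBIC))
E
```

```text
(no output)
```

View pics/w1c.png

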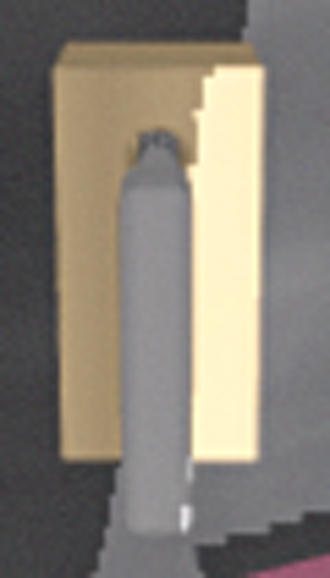

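The crown's top face runs from crop (155,187) to (160,535).

```bash
python3 - <<'E'
from h import *
import json
c=json.load(open('w1.json'));d=json.load(open('cal0.json'));T=d['top'];S=d['scene']
w=lambda x,y:(c,225+x/5.5,120+y/5.5)
t=lambda x,y:(T,290+x/5,187+(y-300)/5);s=lambda x,y:(S,285+x/5,145+y/5)
A=atz(*w(155,187),.1135);B=atz(*w(160,535),.1135);print(A,B,np.linalg.norm(A-B),(A+B)/2,np.degrees(np.arctan2(*(A-B)[1::-1])))
print(tri(w(155,187),s(83,40),t(139,362)),tri(w(160,535),s(176,95),t(131,520)))
for q in((53,66),(265,66),(60,460),(260,460)): print(atz(*w(*q),.045))
E
```

```text
[ 0.48283018 -0.15013534  0.1135    ] [ 0.42448203 -0.14670379  0.1135    ] 0.05844897609180716 [ 0.45365611 -0.14841957  0.1135    ] -3.3657875822639203
[ 0.48227873 -0.15136554  0.11285602] [ 0.42426634 -0.14760502  0.11227716]
[ 0.49450141 -0.13105616  0.045     ]
[ 0.49159417 -0.17164548  0.045     ]
[ 0.41421614 -0.12508333  0.045     ]
[ 0.41125581 -0.16641235  0.045     ]
```

{"fn": "play_rows", "kwargs": {"steps": [[[0.001,-0.001,0.02,-0.006],[0.001,-0.001,0.03,-0.006],[0,0,0.03,0],[0,0,0.03,0],[0,0,0.0275,0]]]}}

```text
time: 2.28
ee_pos: [0.4531, -0.1487, 0.0919]
tcp_rot: [-180.0, 0.0, -3.2]
wrist_force: [0.2, 0.3, 0.8]
opening: 0.0853
grasp_force: 0.0
```

{"fn": "play_rows", "kwargs": {"steps": [[[0,0,0,0],[0,0,0,0],[0,0,0,0],[0,0,0,0],[0,0,0,0]]], "gripper": 0.0, "squeeze": 80}}

```text
time: 2.7
ee_pos: [0.4545, -0.1492, 0.0957]
tcp_rot: [180.0, -0.2, -3.3]
wrist_force: [-1.0, -0.1, 0.1]
opening: 0.0255
grasp_force: 0.0
```

{"fn": "play_rows", "kwargs": {"steps": [[[0,0,0,0],[0,0,0,0],[0,0,0,0],[0,0,0,0],[0,0,0,0]]]}}

```text
time: 3.12
ee_pos: [0.4543, -0.1491, 0.0952]
tcp_rot: [180.0, -0.1, -3.3]
wrist_force: [-0.2, -0.4, 6.4]
opening: 0.0103
grasp_force: 80.0
```

{"fn": "play_rows", "kwargs": {"steps": [[[0,0,-0.01,0],[0,0,-0.02,0],[0,0,-0.02,0],[0,0,-0.02,0],[0,0,-0.02,0]]]}}

```text
time: 3.53
ee_pos: [0.4532, -0.1488, 0.1851]
tcp_rot: [-180.0, 0.0, -3.3]
wrist_force: [0.3, 0.6, -3.9]
opening: 0.0102
grasp_force: 78.7
```

{"fn": "play_rows", "kwargs": {"steps": [[[0,0,-0.02,0],[0,0,-0.02,0],[0,0,-0.01,0],[0,0,0,0],[0,0,0,0]]]}}

```text
time: 3.95
ee_pos: [0.4537, -0.1489, 0.2336]
tcp_rot: [180.0, -0.0, -3.3]
wrist_force: [0.3, 0.3, -3.2]
opening: 0.0103
grasp_force: 78.8
```

```bash
python3 - <<'E'
from h import *
import json
L=[]
ims=[]
for n in('scene','wrist'):
    c=shot(n,n+'2.png');json.dump(cal(c),open(n+'2.json','w'));ims.append(c['img'])
o=bot.get_obs();print(o['time'],o['ee_pos'],o['tcp_rot'],o['wrist_force'],o['opening'])
a=cv2.resize(ims[0][90:210,250:360],None,fx=3.6,fy=3.6,interpolation=cv2.INTER_CUBIC)
b=cv2.resize(ims[1][130:384,150:370],None,fx=1.8,fy=1.8,interpolation=cv2.INTER_CUBIC)
W=np.zeros((460,800,3),np.uint8);W[:a.shape[0],:a.shape[1]]=a;W[:b.shape[0],400:400+b.shape[1]]=b
cv2.imwrite('pics/m2.png',W)
E
```

```text
4.05 [ 0.45319567 -0.14873812  0.23242842] [-1.79972539e+02  1.09378426e-01 -3.27490462e+00] [-0.68022189 -0.27174356 -4.59540456] 0.010139439173879519
```

View pics/m2.png

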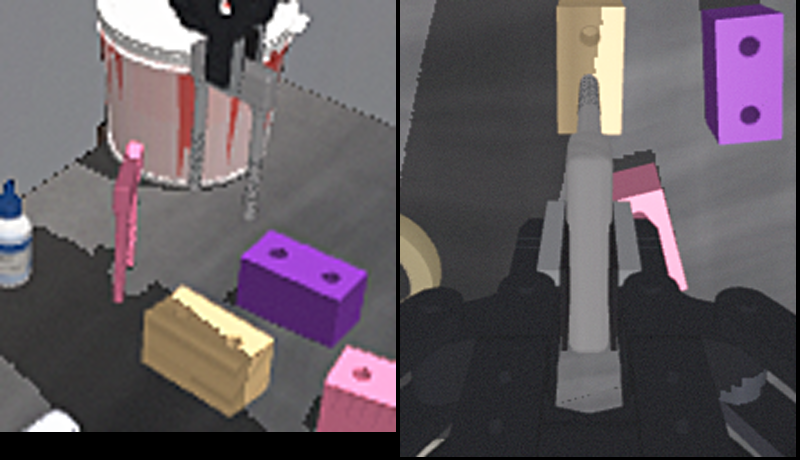

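The U-bolt is held straight. In the wrist view the crown's top face runs from crop (590,157) to (588,350); the leg tips are at (195,188) and (250,215) in the scene crop.

```bash
python3 - <<'E'
from h import *
import json
w=json.load(open('wrist2.json'));s=json.load(open('scene2.json'))
for q in((590,137),(590,157),(588,350)): print(atz(w,150+(q[0]-400)/1.8,130+q[1]/1.8,.2525))
for q in((195,186),(250,214)): print(atz(s,250+q[0]/3.6,90+q[1]/3.6,.1465))
E
```

```text
[ 0.48867485 -0.14978987  0.2525    ]
[ 0.48356517 -0.14950384  0.2525    ]
[ 0.42680922 -0.14578062  0.2525    ]
[ 0.4770475  -0.15308163  0.1465    ]
[ 0.43312484 -0.1514094   0.1465    ]
```

{"fn": "play_rows", "kwargs": {"steps": [[[-0.003,-0.0285,0,0],[-0.003,-0.0285,0,0],[-0.003,-0.0285,0,0],[-0.003,-0.0285,0,0],[-0.003,-0.0285,0,0]]]}}

```text
time: 4.47
ee_pos: [0.4455, -0.015, 0.2325]
tcp_rot: [-179.5, 0.1, -2.3]
wrist_force: [-0.4, 0.5, -3.6]
opening: 0.0099
grasp_force: 79.0
```

{"fn": "play_rows", "kwargs": {"steps": [[[-0.003,-0.0285,0,0],[-0.003,-0.0285,0,0],[-0.003,-0.0285,0,0],[-0.003,-0.0285,0,0],[-0.0025,-0.0285,0,-0.027]]]}}

```text
time: 4.88
ee_pos: [0.4329, 0.051, 0.2384]
tcp_rot: [-176.3, -0.0, 4.3]
wrist_force: [1.2, 0.5, -3.5]
opening: 0.01
grasp_force: 79.1
```

{"fn": "play_rows", "kwargs": {"steps": [[[0,0,0,0],[0,0,0,0],[0,0,0,0],[0,0,0,0],[0,0,0,0]]]}}

```text
time: 5.3
ee_pos: [0.4333, 0.0505, 0.2384]
tcp_rot: [-176.3, -0.1, 4.3]
wrist_force: [0.3, 0.8, -2.8]
opening: 0.0101
grasp_force: 79.1
```

```bash
python3 - <<'E'
from h import *
import json
ims=[]
for n in('scene','wrist'):
    c=shot(n,n+'3.png');json.dump(cal(c),open(n+'3.json','w'));ims.append(c['img'])
o=bot.get_obs();print(o['time'],o['ee_pos'],o['tcp_rot'],o['wrist_force'],o['opening'])
a=cv2.resize(ims[0][170:315,170:290],None,fx=3.3,fy=3.3,interpolation=cv2.INTER_CUBIC)
b=cv2.resize(ims[1][60:300,150:350],None,fx=2,fy=2,interpolation=cv2.INTER_CUBIC)
W=np.zeros((480,800,3),np.uint8);W[:a.shape[0],:a.shape[1]]=a;W[:b.shape[0],400:400+b.shape[1]]=b
cv2.imwrite('pics/m3.png',W)
E
```

```text
5.4 [0.43326293 0.05059272 0.23844519] [-1.76321849e+02 -4.96843159e-02  4.31556991e+00] [-0.01074341 -1.17582801 -3.69828312] 0.009965911428953905
```

View pics/m3.png

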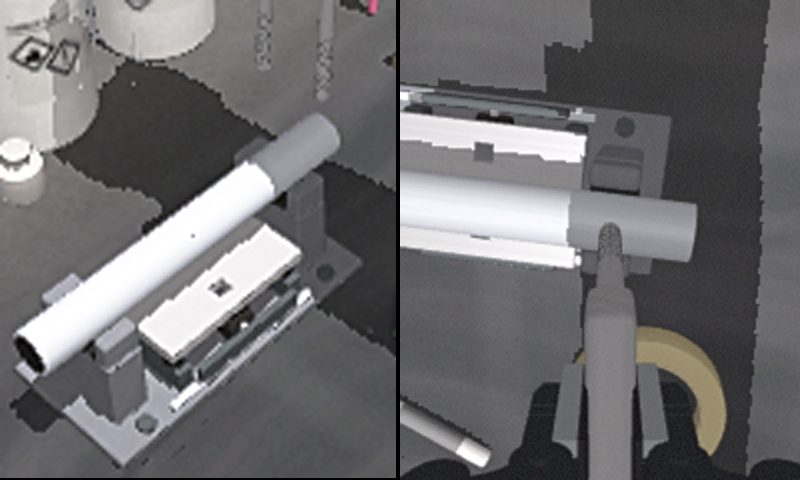

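The arm stopped short and tilted slightly; the U-bolt still hangs 90 mm to the right of the stand. I'll check the joints.

```bash
python3 - <<'E'
from h import *
o=bot.get_obs();print(o['q'].round(2),o['qd'].round(2),o['joint_efforts'].round(2))
import json
w=json.load(open('wrist3.json'))
W=lambda x,y:(w,150+(x-400)/2,60+y/2)
print('hole far',atz(*W(484,153),.046))
print('pipe axis end',atz(*W(695,232),.08))
print('pipe edges near col 480', [atz(*W(*q),.08) for q in((420,172),(420,234),(690,205),(690,262))])
print('base edge',[atz(*W(*q),.008) for q in((669,118),(652,272))])
E
```

```text
[  4.26 -10.42  -3.99  96.39   3.68 179.94] [ 0.15  0.   -0.04 -0.09  0.1  -0.05] [ 2.000e-02 -3.618e+01  4.789e+01 -1.000e-02  2.700e-01  0.000e+00]
hole far [0.46277504 0.13565017 0.046     ]
pipe axis end [0.43769117 0.01925463 0.08      ]
pipe edges near col 480 [array([0.45587641, 0.15919377, 0.08      ]), array([0.42356135, 0.15997637, 0.08      ]), array([0.45117905, 0.02335274, 0.08      ]), array([0.42175001, 0.01989051, 0.08      ])]
base edge [array([0.48661365, 0.03551176, 0.008     ]), array([0.39047042, 0.03612511, 0.008     ])]
```

{"fn": "play_rows", "kwargs": {"steps": [[[0,0,0,-0.12],[0,0,0,-0.12],[0,0,0,-0.12],[0,0,0,-0.12],[0,0,0,-0.12]]]}}

```text
time: 5.82
ee_pos: [0.4332, 0.0508, 0.2384]
tcp_rot: [-177.0, -2.1, 39.0]
wrist_force: [0.7, -0.3, -2.9]
opening: 0.0103
grasp_force: 79.1
```

{"fn": "play_rows", "kwargs": {"steps": [[[0,0,0,-0.12],[0,0,0,-0.12],[0,0,0,-0.12],[0,0,0,-0.12],[0,0,0,-0.12]]]}}

```text
time: 6.23
ee_pos: [0.4332, 0.0508, 0.2385]
tcp_rot: [-178.7, -3.5, 73.4]
wrist_force: [0.2, 0.2, -3.6]
opening: 0.0104
grasp_force: 79.1
```

{"fn": "play_rows", "kwargs": {"steps": [[[0,0,0,-0.12],[0,0,0,-0.12],[0,0,0,-0.12],[0,0,0,-0.12],[0,0,0,-0.12]]]}}

```text
time: 6.65
ee_pos: [0.4332, 0.0507, 0.2385]
tcp_rot: [179.1, -3.6, 107.8]
wrist_force: [0.7, -0.3, -3.1]
opening: 0.0101
grasp_force: 79.1
```

{"fn": "play_rows", "kwargs": {"steps": [[[0,0,0,-0.12],[0,0,0,-0.12],[0,0,0,-0.12],[0,0,0,-0.12],[0,0,0,-0.12]]]}}

```text
time: 7.07
ee_pos: [0.4333, 0.0507, 0.2385]
tcp_rot: [177.2, -2.4, 142.2]
wrist_force: [-0.0, 0.1, -2.7]
opening: 0.0102
grasp_force: 79.1
```

{"fn": "play_rows", "kwargs": {"steps": [[[0,0,0,-0.12],[0,0,0,-0.12],[0,0,0,-0.12],[0,0,0,-0.12],[0,0,0,-0.12]]]}}

```text
time: 7.48
ee_pos: [0.4333, 0.0507, 0.2384]
tcp_rot: [176.3, -0.4, 176.6]
wrist_force: [-0.0, 1.1, -2.9]
opening: 0.0099
grasp_force: 79.1
```

{"fn": "play_rows", "kwargs": {"steps": [[[0,0,0,-0.12],[0,0,0,-0.12],[0,0,0,-0.12],[0,0,0,-0.12],[0,0,0,-0.12]]]}}

```text
time: 7.9
ee_pos: [0.4332, 0.0508, 0.2384]
tcp_rot: [176.7, 1.7, -149.1]
wrist_force: [0.3, 0.1, -3.4]
opening: 0.0099
grasp_force: 79.1
```

{"fn": "play_rows", "kwargs": {"steps": [[[0,0,0,-0.12],[0,0,0,-0.12],[0,0,0,-0.12],[0,0,0,-0.12],[0,0,0,-0.12]]]}}

```text
time: 8.32
ee_pos: [0.4333, 0.0507, 0.2385]
tcp_rot: [178.3, 3.2, -114.7]
wrist_force: [0.5, 0.5, -2.7]
opening: 0.0103
grasp_force: 79.1
```

{"fn": "play_rows", "kwargs": {"steps": [[[0,0,0,-0.12],[0,0,0,-0.12],[0,0,0,-0.12],[0,0,0,-0.12],[0,0,0,-0.12]]]}}

```text
time: 8.73
ee_pos: [0.4333, 0.0507, 0.2385]
tcp_rot: [-179.6, 3.7, -80.3]
wrist_force: [-0.4, -0.2, -3.4]
opening: 0.01
grasp_force: 79.1
```

{"fn": "play_rows", "kwargs": {"steps": [[[0,0,0,-0.12],[0,0,0,-0.12],[0,0,0,-0.12],[0,0,0,-0.12],[0,0,0,-0.12]]]}}

```text
time: 9.15
ee_pos: [0.4332, 0.0507, 0.2385]
tcp_rot: [-177.6, 2.8, -45.9]
wrist_force: [-0.4, 0.4, -2.2]
opening: 0.01
grasp_force: 79.1
```

{"fn": "play_rows", "kwargs": {"steps": [[[0,0,0,-0.12],[0,0,0,-0.12],[0,0,0,-0.12],[0,0,0,-0.12],[0,0,0,-0.12]]]}}

```text
time: 9.57
ee_pos: [0.4332, 0.0507, 0.2385]
tcp_rot: [-176.4, 1.0, -11.5]
wrist_force: [0.1, 0.1, -3.1]
opening: 0.0098
grasp_force: 79.1
```

{"fn": "play_rows", "kwargs": {"steps": [[[0,0,0,-0.12],[0,0,0,-0.12],[0,0,0,-0.03],[0,0.01,0,0],[0,0.01,0,0]]]}}

```text
time: 9.98
ee_pos: [0.434, 0.0389, 0.2371]
tcp_rot: [-176.7, 0.0, 2.9]
wrist_force: [0.0, -0.4, -3.8]
opening: 0.0102
grasp_force: 79.1
```

{"fn": "play_rows", "kwargs": {"steps": [[[0,0.02,0,0],[0,0.02,0,0],[0,0,0,0],[0,0,0,0],[0,0,0,0]]]}}

```text
time: 10.4
ee_pos: [0.4351, 0.0225, 0.2351]
tcp_rot: [-177.7, -0.0, 1.4]
wrist_force: [-0.1, 0.7, -3.7]
opening: 0.0102
grasp_force: 79.1
```

```bash
python3 - <<'E'
from h import *
o=bot.get_obs();print(o['q'].round(2),o['tcp_rot'],o['ee_pos'])
E
```

```text
[   1.43  -10.5    -4.39   96.1     2.34 -179.93] [-1.77656793e+02 -8.61337913e-04  1.36392137e+00] [0.43506459 0.0225358  0.23507422]
```

{"fn": "play_rows", "kwargs": {"steps": [[[0,0.02,0,0],[0,0.02,0,0],[0,0.02,0,0],[0,0.02,0,0],[0,0,0,0]]]}}

```text
time: 10.82
ee_pos: [0.4358, -0.013, 0.2327]
tcp_rot: [-179.7, 0.0, -2.0]
wrist_force: [-0.4, -0.2, -3.4]
opening: 0.0104
grasp_force: 79.1
```

```bash
python3 - <<'E'
from h import *
o=bot.get_obs();print(o['q'].round(2),o['tcp_rot'],o['ee_pos'])
E
```

```text
[  -1.9   -10.47   -4.6    95.88    0.3  -179.94] [-1.79704218e+02  1.46643054e-02 -1.95351814e+00] [ 0.43576377 -0.01295293  0.23274256]
```

{"fn": "play_rows", "kwargs": {"steps": [[[0,0.012,0,0],[0,0,0,0],[0,0,0,0],[0,0,0,0],[0,0,0,0]]]}}

```text
time: 11.23
ee_pos: [0.4357, -0.0166, 0.2328]
tcp_rot: [-179.9, 0.0, -2.3]
wrist_force: [1.1, -0.3, -3.1]
opening: 0.0105
grasp_force: 79.1
```

```bash
python3 - <<'E'
from h import *
o=bot.get_obs();print(o['q'].round(2),o['tcp_rot'],o['ee_pos'])
import json
d=json.load(open('cal0.json'));T=d['top'];S=d['scene'];w=json.load(open('wrist3.json'))
s3=json.load(open('scene3.json'))
W=lambda x,y:(w,150+(x-400)/2,60+y/2); s3f=lambda x,y:(s3,170+x/3.3,170+y/3.3)
print('near hole scene3',atz(*s3f(220,287),.046))
E
```

```text
[-2.2300e+00 -1.0470e+01 -4.6000e+00  9.5880e+01  8.0000e-02 -1.7994e+02] [-1.79924659e+02  9.76268866e-03 -2.28082583e+00] [ 0.43567654 -0.01655394  0.23278434]
near hole scene3 [0.42077604 0.13726583 0.046     ]
```

{"fn": "play_rows", "kwargs": {"steps": [[[0,-0.025,0,0],[0,-0.025,0,0],[0,-0.025,0,0],[0,-0.025,0,0],[-0.001,-0.025,0,0]]]}}

```text
time: 11.65
ee_pos: [0.4396, 0.1096, 0.233]
tcp_rot: [-179.9, -0.0, -2.3]
wrist_force: [-0.4, 0.2, -3.6]
opening: 0.0101
grasp_force: 79.2
```

{"fn": "play_rows", "kwargs": {"steps": [[[-0.001,-0.0145,0,0],[0,-0.013,0,-0.01],[0,0,0,0],[0,0,0,0],[0,0,0,0]]]}}

```text
time: 12.07
ee_pos: [0.4397, 0.1354, 0.2329]
tcp_rot: [-179.9, 0.0, -1.7]
wrist_force: [-0.1, 0.2, -3.2]
opening: 0.0102
grasp_force: 79.3
```

```bash
python3 - <<'E'
from h import *
import json
ims=[]
for n in('scene','wrist'):
    c=shot(n,n+'4.png');json.dump(cal(c),open(n+'4.json','w'));ims.append(c['img'])
o=bot.get_obs();print(o['time'],o['ee_pos'],o['tcp_rot'],o['q'].round(2))
a=cv2.resize(ims[0][170:290,180:290],None,fx=3.6,fy=3.6,interpolation=cv2.INTER_CUBIC)
b=cv2.resize(ims[1][60:260,160:360],None,fx=2,fy=2,interpolation=cv2.INTER_CUBIC)
W=np.zeros((440,800,3),np.uint8);W[:a.shape[0],:a.shape[1]]=a;W[:b.shape[0],400:400+b.shape[1]]=b
cv2.imwrite('pics/m4.png',W)
E
```

```text
12.1667 [0.43981692 0.13512366 0.23302167] [-1.79935105e+02  4.70487537e-03 -1.77928339e+00] [ 1.7040e+01 -7.2500e+00 -1.7500e+00  9.5470e+01  6.0000e-02 -1.6118e+02]
```

View pics/m4.png

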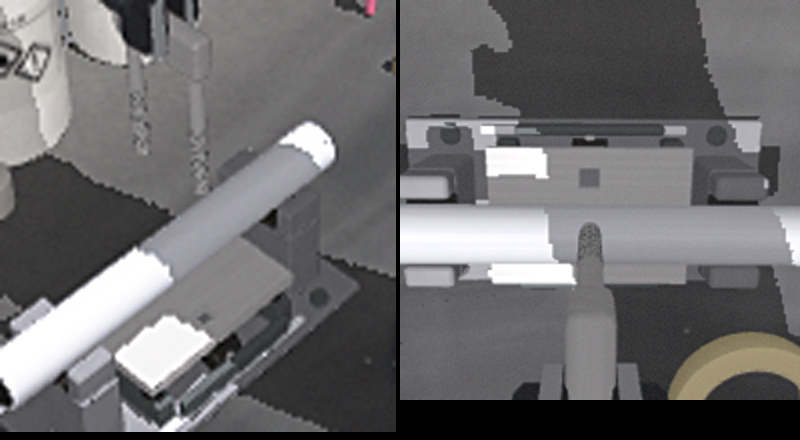

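The wrist view shows the far hole at crop (589,177), leg tip at (590,226), pipe edges at rows 208 and 263. The scene view shows tips at (141,153) and (203,192), near hole at (206,319).

```bash
python3 - <<'E'
from h import *
import json
w=json.load(open('wrist4.json'));s=json.load(open('scene4.json'))
W=lambda x,y:(w,160+(x-400)/2,60+y/2);S=lambda x,y:(s,180+x/3.6,170+y/3.6)
print('wrist hole',atz(*W(589,177),.046),'tip',atz(*W(590,224),.1465),'crown front top',atz(*W(590,300),.2535), 'crown front bottom',atz(*W(590,287),.2295))
# pipe axis from tangents
o=np.array(w['xyz']);dd=[]
for r in(208,263):
    _,d=ray(*W(590,r));dd.append(d/np.linalg.norm(d))
b=dd[0]+dd[1];b/=np.linalg.norm(b);print('pipe',o+b*(.08-o[2])/b[2])
print('scene tips',atz(*S(141,151),.1465),atz(*S(203,190),.1465),'hole',atz(*S(206,319),.046))
E
```

```text
wrist hole [0.46389049 0.13620738 0.046     ] tip [0.46323368 0.13572173 0.1465    ] crown front top [0.47364143 0.13544508 0.2535    ] crown front bottom [0.46782352 0.13561164 0.2295    ]
pipe [0.44051636 0.13638114 0.08      ]
scene tips [0.46130137 0.13701176 0.1465    ] [0.41709374 0.13620228 0.1465    ] hole [0.41705328 0.13957864 0.046     ]
```

{"fn": "play_rows", "kwargs": {"steps": [[[0.001,-0.001,0.005,0],[0,0,0.01,0],[0,0,0.01,0],[0,0,0.01,0],[0,0,0.005,0]]]}}

```text
time: 12.58
ee_pos: [0.4402, 0.1364, 0.1907]
tcp_rot: [-180.0, 0.1, -1.7]
wrist_force: [-0.4, -0.4, -3.4]
opening: 0.0104
grasp_force: 79.3
```

{"fn": "play_rows", "kwargs": {"steps": [[[0,0,0.004,0],[0,0,0.004,0],[0,0,0.004,0],[0,0,0.004,0],[0,0,0.004,0]]]}}

```text
time: 13.0
ee_pos: [0.4409, 0.1368, 0.1728]
tcp_rot: [-179.9, -0.0, -1.7]
wrist_force: [-0.2, 1.2, -2.1]
opening: 0.01
grasp_force: 79.3
```

```bash
python3 - <<'E'
from h import *
o=bot.get_obs();print(o['time'],o['ee_pos'],o['wrist_force'],o['torque'])
E
```

```text
13.0 [0.44093866 0.1368376  0.17279624] [-0.16680736  1.19991625 -2.07345343] [ 0.01208005 -0.04508848  0.03321381]
```

{"fn": "play_rows", "kwargs": {"steps": [[[0,0,0.005,0],[0,0,0.005,0],[0,0,0.005,0],[0,0,0.005,0],[0,0,0.005,0]]]}}

```text
time: 13.42
ee_pos: [0.4408, 0.1368, 0.1474]
tcp_rot: [-179.9, 0.0, -1.7]
wrist_force: [0.6, -0.7, -3.0]
opening: 0.0098
grasp_force: 79.3
```

{"fn": "play_rows", "kwargs": {"steps": [[[0,0,0.002,0],[0,0,0.002,0],[0,0,0.002,0],[0,0,0.002,0],[0,0,0.002,0]]]}}

```text
time: 13.83
ee_pos: [0.4409, 0.1369, 0.1379]
tcp_rot: [-179.9, -0.0, -1.7]
wrist_force: [-0.4, 0.1, -2.7]
opening: 0.0101
grasp_force: 79.3
```

{"fn": "play_rows", "kwargs": {"steps": [[[0,0,0.001,0],[0,0,0.001,0],[0,0,0.001,0],[0,0,0.001,0],[0,0,0,0]]]}}

```text
time: 14.25
ee_pos: [0.4408, 0.1368, 0.1338]
tcp_rot: [-179.9, 0.0, -1.7]
wrist_force: [0.1, -0.0, -3.0]
opening: 0.0099
grasp_force: 79.3
```

{"fn": "play_rows", "kwargs": {"steps": [[[0,0,0.001,0],[0,0,0.001,0],[0,0,0.001,0],[0,0,0.001,0],[0,0,0,0]]]}}

```text
time: 14.67
ee_pos: [0.4409, 0.1368, 0.1298]
tcp_rot: [-179.9, 0.0, -1.7]
wrist_force: [1.4, 0.4, -3.6]
opening: 0.0098
grasp_force: 79.3
```

{"fn": "play_rows", "kwargs": {"steps": [[[0,0,0.001,0],[0,0,0.001,0],[0,0,0.001,0],[0,0,0,0],[0,0,0,0]]]}}

```text
time: 15.08
ee_pos: [0.4409, 0.1368, 0.1269]
tcp_rot: [-179.9, 0.0, -1.7]
wrist_force: [1.1, 0.0, -1.6]
opening: 0.0099
grasp_force: 79.3
```

{"fn": "play_rows", "kwargs": {"steps": [[[0,0,0.001,0],[0,0,0.001,0],[0,0,0.001,0],[0,0,0,0],[0,0,0,0]]]}}

```text
time: 15.5
ee_pos: [0.4409, 0.1368, 0.1239]
tcp_rot: [-179.9, 0.0, -1.7]
wrist_force: [0.4, -0.5, -3.2]
opening: 0.0101
grasp_force: 79.3
```

```bash
python3 - <<'E'
from h import *
import json
ims=[]
for n in('scene','wrist'):
    c=shot(n,n+'5.png');json.dump(cal(c),open(n+'5.json','w'));ims.append(c['img'])
o=bot.get_obs();print(o['time'],o['ee_pos'],o['tcp_rot'],o['wrist_force'],o['torque'])
a=cv2.resize(ims[0][190:290,190:290],None,fx=4,fy=4,interpolation=cv2.INTER_CUBIC)
b=cv2.resize(ims[1][60:260,160:360],None,fx=2,fy=2,interpolation=cv2.INTER_CUBIC)
W=np.zeros((400,800,3),np.uint8);W[:,:400]=a;W[:,400:]=b
cv2.imwrite('pics/m5.png',W)
E
```

```text
15.6 [0.44085391 0.13683839 0.12397499] [-1.79929318e+02  4.73535241e-03 -1.72608133e+00] [ 0.52330291 -0.02645794 -2.50556143] [-0.00655476 -0.34783637  0.10653572]
```

View pics/m5.png

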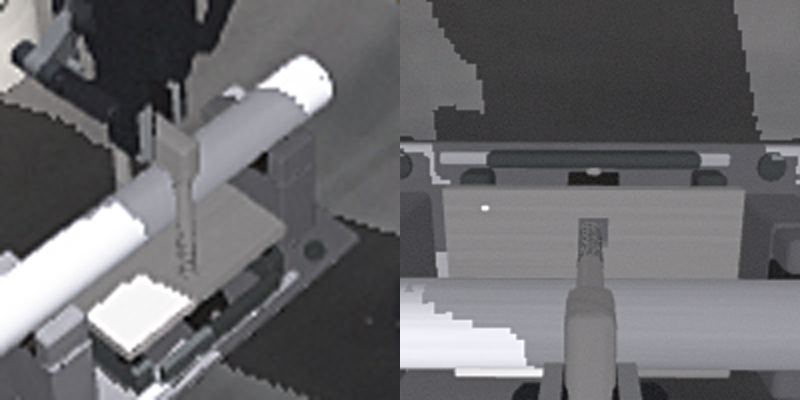

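Both legs seem to be entering the holes. In the wrist view the leg is at column 590 against a hole centre of 593, so it sits about 1 mm toward +y. I'll nudge it and go deeper, watching the force.

{"fn": "play_rows", "kwargs": {"steps": [[[0.0005,0.001,0,0],[0,0,0.001,0],[0,0,0.001,0],[0,0,0.001,0],[0,0,0,0]]]}}

```text
time: 16.02
ee_pos: [0.4411, 0.1358, 0.1206]
tcp_rot: [-179.9, 0.0, -1.7]
wrist_force: [0.7, 0.4, -3.3]
opening: 0.01
grasp_force: 79.3
```

```bash
python3 - <<'E'
from h import *
o=bot.get_obs();print(o['time'],o['ee_pos'],o['tcp_rot'],o['wrist_force'],o['torque'])
E
```

```text
16.0167 [0.44114556 0.13576729 0.12062956] [-1.79935884e+02  3.54466510e-02 -1.73060360e+00] [ 0.73699067  0.39557361 -3.27917941] [ 0.00056129 -0.14926074  0.06712752]
```

{"fn": "play_rows", "kwargs": {"steps": [[[0,0,0.001,0],[0,0,0.001,0],[0,0,0.001,0],[0,0,0,0],[0,0,0,0]]]}}

```text
time: 16.43
ee_pos: [0.4412, 0.1358, 0.1179]
tcp_rot: [-179.9, 0.0, -1.7]
wrist_force: [-1.2, -1.2, -4.1]
opening: 0.0103
grasp_force: 79.3
```

```bash
python3 - <<'E'
from h import *
o=bot.get_obs();print(o['time'],o['ee_pos'],o['tcp_rot'],o['wrist_force'],o['torque'])
E
```

```text
16.4333 [0.44123592 0.13581669 0.1178676 ] [-1.79931193e+02  1.77326228e-02 -1.72832522e+00] [-1.23951625 -1.24729314 -4.14000927] [-0.00573835 -0.06118927  0.10407097]
```

{"fn": "play_rows", "kwargs": {"steps": [[[0.0002,0,0.001,0],[0,0,0.001,0],[0,0,0.001,0],[0,0,0.001,0],[0,0,0.001,0]]]}}

```text
time: 16.85
ee_pos: [0.4419, 0.1359, 0.1131]
tcp_rot: [-179.9, -0.1, -1.7]
wrist_force: [3.0, 0.2, -1.4]
opening: 0.0106
grasp_force: 79.5
```

{"fn": "play_rows", "kwargs": {"steps": [[[0,0,0.001,0],[0,0,0.001,0],[0,0,0.001,0],[0,0,0,0],[0,0,0,0]]]}}

```text
time: 17.27
ee_pos: [0.4419, 0.136, 0.1105]
tcp_rot: [-179.9, -0.1, -1.7]
wrist_force: [2.8, 0.4, 3.1]
opening: 0.01
grasp_force: 80.2
```

{"fn": "play_rows", "kwargs": {"steps": [[[0,0,0.001,0],[0,0,0.001,0],[0,0,0.001,0],[0,0,0,0],[0,0,0,0]]]}}

```text
time: 17.68
ee_pos: [0.4415, 0.1359, 0.1067]
tcp_rot: [-179.9, 0.0, -1.7]
wrist_force: [3.1, 0.1, 0.4]
opening: 0.0101
grasp_force: 79.8
```

```bash
python3 - <<'E'
from h import *
o=bot.get_obs();print(o['time'],o['ee_pos'],o['tcp_rot'],o['wrist_force'],o['torque'])
E
```

```text
17.6833 [0.44154571 0.13589608 0.10674577] [-1.79924853e+02  8.79249328e-03 -1.72612837e+00] [3.06821994 0.06707262 0.44455355] [ 0.22137276 -0.78736657 -0.01102682]
```

{"fn": "play_rows", "kwargs": {"steps": [[[0.0005,0,0.0005,0],[0,0,0.001,0],[0,0,0.001,0],[0,0,0.001,0],[0,0,0,0]]]}}

```text
time: 18.1
ee_pos: [0.4418, 0.1358, 0.1031]
tcp_rot: [-179.9, 0.0, -1.7]
wrist_force: [2.4, 0.9, 0.1]
opening: 0.01
grasp_force: 79.9
```

{"fn": "play_rows", "kwargs": {"steps": [[[0.0003,0,0.0005,0],[0,0,0.0005,0],[0,0,0.0005,0],[0,0,0.0005,0],[0,0,0,0]]]}}

```text
time: 18.52
ee_pos: [0.4421, 0.1358, 0.1012]
tcp_rot: [-179.9, 0.0, -1.7]
wrist_force: [0.9, 1.0, 1.0]
opening: 0.0102
grasp_force: 80.1
```

```bash
python3 - <<'E'
from h import *
o=bot.get_obs();print(o['time'],o['ee_pos'],o['tcp_rot'],o['wrist_force'],o['torque'])
E
```

```text
18.5167 [0.44214894 0.13579983 0.10121327] [-1.79934791e+02  3.30980883e-02 -1.72675475e+00] [0.89815149 1.00578815 1.03545331] [ 0.0611017  -0.29313979 -0.03783049]
```

{"fn": "play_rows", "kwargs": {"steps": [[[0,0,0.0005,0],[0,0,0.0005,0],[0,0,0.0005,0],[0,0,0,0],[0,0,0,0]]]}}

```text
time: 18.93
ee_pos: [0.4423, 0.1358, 0.1004]
tcp_rot: [-179.9, -0.0, -1.7]
wrist_force: [-0.5, -0.2, 6.7]
opening: 0.01
grasp_force: 80.8
```

{"fn": "play_rows", "kwargs": {"steps": [[[0,0,0.0005,0],[0,0,0.0005,0],[0,0,0,0],[0,0,0,0],[0,0,0,0]]]}}

```text
time: 19.35
ee_pos: [0.4424, 0.1358, 0.0997]
tcp_rot: [-179.9, -0.0, -1.7]
wrist_force: [-1.4, -0.7, 10.5]
opening: 0.0099
grasp_force: 81.3
```

{"fn": "play_rows", "kwargs": {"steps": [[[0,0,0.0004,0],[0,0,0,0],[0,0,0,0],[0,0,0,0],[0,0,0,0]]]}}

```text
time: 19.77
ee_pos: [0.4424, 0.1358, 0.0997]
tcp_rot: [-179.9, -0.0, -1.7]
wrist_force: [-2.0, -1.8, 13.2]
opening: 0.0101
grasp_force: 81.6
```

```bash
python3 - <<'E'
from h import *
import json
ims=[]
for n in('scene','wrist'):
    c=shot(n,n+'6.png');json.dump(cal(c),open(n+'6.json','w'));ims.append(c['img'])
o=bot.get_obs();print(o['time'],o['ee_pos'],o['tcp_rot'],o['wrist_force'],o['torque'])
a=cv2.resize(ims[0][190:290,190:290],None,fx=4,fy=4,interpolation=cv2.INTER_CUBIC)
b=cv2.resize(ims[1][60:260,160:360],None,fx=2,fy=2,interpolation=cv2.INTER_CUBIC)
W=np.zeros((400,800,3),np.uint8);W[:,:400]=a;W[:,400:]=b
cv2.imwrite('pics/m6.png',W)
E
```

```text
19.8667 [0.44236163 0.13583126 0.09963864] [-1.79914790e+02 -4.12636407e-02 -1.72758642e+00] [-2.94407446 -1.69537774 12.23261765] [-0.22063203  0.52590192  0.00737457]
```

View pics/m6.png

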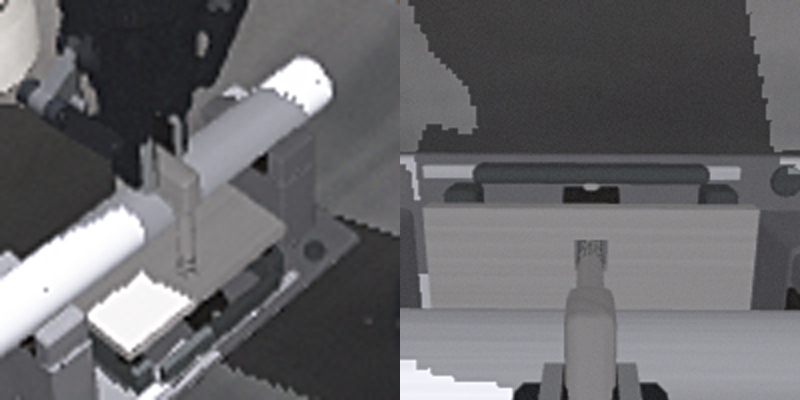

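Both legs go through the plate and the crown sits on the pipe, at about 15 N pressing. I'll release and retreat.

{"fn": "play_rows", "kwargs": {"steps": [[[0,0,0,0],[0,0,0,0],[0,0,0,0],[0,0,0,0],[0,0,0,0]]], "gripper": 0.05}}

```text
time: 20.28
ee_pos: [0.442, 0.1358, 0.0982]
tcp_rot: [-179.9, 0.1, -1.7]
wrist_force: [-0.7, 0.2, -0.7]
opening: 0.0502
grasp_force: 0.0
```

{"fn": "play_rows", "kwargs": {"steps": [[[0,0,-0.005,0],[0,0,-0.01,0],[0,0,-0.02,0],[0,0,-0.02,0],[0,0,-0.02,0]]]}}

```text
time: 20.7
ee_pos: [0.4422, 0.1357, 0.1753]
tcp_rot: [-179.9, -0.0, -1.7]
wrist_force: [-0.0, 0.9, -0.6]
opening: 0.0501
grasp_force: 0.0
```

{"fn": "play_rows", "kwargs": {"steps": [[[0,0,-0.02,0],[0,0,-0.02,0],[0,0,0,0],[0,0,0,0],[0,0,0,0]]]}}

```text
time: 21.12
ee_pos: [0.4423, 0.1357, 0.2134]
tcp_rot: [-179.9, 0.0, -1.7]
wrist_force: [0.0, 0.1, -0.4]
opening: 0.0499
grasp_force: 0.0
```

```bash
python3 - <<'E'
from h import *
import json
ims=[]
for n in('scene','wrist'):
    c=shot(n,n+'7.png');json.dump(cal(c),open(n+'7.json','w'));ims.append(c['img'])
o=bot.get_obs();print(o['time'],o['ee_pos'],o['wrist_force'])
a=cv2.resize(ims[0][190:290,190:290],None,fx=4,fy=4,interpolation=cv2.INTER_CUBIC)
b=cv2.resize(ims[1][60:260,160:360],None,fx=2,fy=2,interpolation=cv2.INTER_CUBIC)
W=np.zeros((400,800,3),np.uint8);W[:,:400]=a;W[:,400:]=b
cv2.imwrite('pics/m7.png',W)
E
```

```text
21.2167 [0.44196807 0.13556832 0.21277487] [0.25754081 0.58222574 0.49095748]
```

View pics/m7.png

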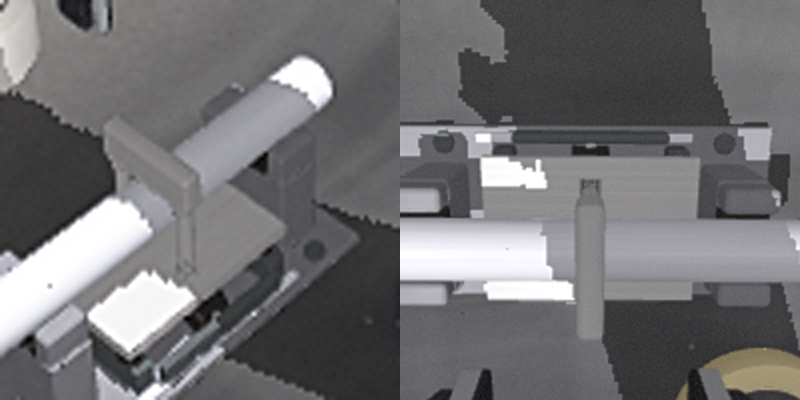

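The U-bolt stands upright with its crown on the pipe, legs through both holes and the gripper clear of it.

```bash
python3 -c "
from workcell import bot
print(bot.job_done())"
```

```text
the job is handed in; nothing more can be done
None
```

The U-bolt is out of its block, pressed home on the pipe (about 16 N at most) with both legs through the plate, let go, and handed in at about 21 s; no verdict came back.

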